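# Load the sample shuttle of a probe microscope

### The arm

A 6-joint arm with a two-finger parallel gripper is mounted at the origin on the work surface. World frame = base frame: x ahead of the robot, y to its left, z up, the work surface at z = 0. Lengths are in m, angles in rad, forces in N, time in s.
With the tool pointing down it reaches from about 0.25 to 0.775 m from the base axis. Payload 4 kg.
Tool frame: the origin (TCP) lies midway between the tips of the shut fingers; the grasp point (between the pads) lies 19 mm behind it; z points along the fingers, y is the direction in which the jaws open and shut (so a half turn about z gives the same grasp; the last joint's range is limited). The gripper opens to 94 mm and grips with 3 to 60 N. Pads are 16 mm wide; open, the fingers measure 119 mm over their backs; the gripper's body (75 mm by 177 mm) begins 78 mm behind the grasp point.
Start: joints at [-1.31, 0.087, 1.371, -0, 1.684, -0.103], TCP at [0.196, -0.514, 0.206] pointing down, gripper open.
Joint ranges: [-3.1, 3.1], [-0.76, 2.03], [0.27, 2.55], [-1.08, 4.22], [0.17, 2.65], [-2.57, 2.57]. Speed limits (rad/s): [2.79, 2.79, 3.14, 3.14, 3.14, 3.14].

### API

Orientations are given as [roll, pitch, yaw] about the fixed x, y, z axes, in that order (R = Rz(yaw) Ry(pitch) Rx(roll)).
In Python, from bench import robot, cams gives the robot as it stands.
- The arm moves only by the tool step_arm, never from a script. Its argument "plan" is a list that holds one entry, the list of rows, each a list of 5 numbers: the shift along the world's x, y, z in mm, then the turn about the world's z in rad, then the opening in per cent of the stroke, from 0 (shut) to 100 (fully open). In form: [[[tx, ty, tz, turn, fingers], ...]]. A call has 1 to 8 rows; each row is the pose to reach, as a shift and turn from the pose commanded when the call began; what a row does not reach only later rows make up. A row lasts 1/12 s, in which the tool goes at most 41.7 mm and 7.16 degrees, less where a joint would pass 70% of its speed; a pose out of reach is approached as far as the arm can. A call with a gripper value outside its range is refused whole. The fingers move at their own pace and stop on an object; the grip force is fixed at half the most. Time passes only in rows, so rows that repeat a pose let the fingers close. It gives the time, the measured TCP pose, the force and the opening at its end, in the units of the state.
- robot.get_obs(): the state, without advancing time (a new reading comes with each control period).
- cams.snapshot(name): name is "scene" or "top" or "wrist"; returns a dict with "frame" (420x560x3 uint8, red, green, blue), "camera_matrix" (3x3 intrinsics, pixels), "origin" and "attitude" of the camera in the world; the wrist camera has in their place "T_tool_cam" (4x4, takes a point from camera to tool coordinates, whose origin is the TCP and whose axes are the flange's). Camera axes: x right, y down, z forward; pixel columns grow to the right and rows downward; lengths in m; the calibration is good to about 2 mm. A picture is of the moment at which its call begins: read the wrist's pose just before it. There is no depth.
- robot.close_job(): hands the job in, once; it reports no verdict.
The state is a dict: "time": time; "joint_positions": joint angles; "qvel": joint speeds; "joint_torque": joint torques, N m; "tool_pos": TCP position; "ee_rot": TCP orientation; "wrist_force": force on the tool from outside, world axes, zero at the start; "wrist_torque": the same for the moment, N m; "width": finger opening in m.
Only numpy, scipy, OpenCV 4.12 (cv2) and the standard library are available. Lean on these libraries where they do the work, as an engineer would, in place of code of your own. Each camera call takes 0.05 s, during which the arm holds its last target. There are 200 camera calls.

### The job

Load the microscope for the next scan: first turn the approach dial anticlockwise all the way back to its zero stop, then with the pin tool hold down the red release button in the shuttle's well while you push the shuttle out with it, fully to the end of its travel. Put the pin tool back in its stand, stand all the green specimen mounts upright on the shuttle's tray, and push the shuttle fully home again. Leave the other things on the bench alone.

Things in the scene. Friction and masses are not known exactly. Their poses are not given: they have to be found in the camera images.
- dial (a joint): Angle of the approach dial (rad), turned from its zero stop. It grows clockwise seen from above, up to 3.6; turning anticlockwise brings it back to 0, where a hard stop ends it and the white line on the bar points at the red tick on the box. It stays where it is left (friction about 0.04 N m).
- dial_grip (a point): Approach dial: black knob on a white controller box. Its grip is an upright bar 42 mm long, 14 mm wide, 32 mm tall, a white line on top. This point: on the knob's axis at gripping height, 77 mm above the bench, 7 mm below the bar's top; x runs along the bar and turns with it, z up. A round flange 44 mm across lies under the bar, its top 23 mm below this point.
- controller: White controller box 80 x 80 x 40 mm, fixed to the bench, with the approach dial in the middle of its top. Origin at the centre of its underside.
- station: Microscope, fixed: granite foot 130 mm (x) by 235 mm, 18 mm high; on it a blue bridge 100 mm wide (x), 150 mm long (y), 85 mm high, with optics up to 230 mm high over its rear half (+y). Origin under the bridge's centre; y along the shuttle, which leaves through the open face 75 mm towards -y. The foot reaches 150 mm to -y.
- shuttle (a joint): How far the shuttle is out of the bridge (m): 0 home and latched, 0.155 fully out (end stop). Friction about 1 N; it stays where it is left. At home it is latched until the button is over 3.5 mm down; the latch is passed after the first 15 mm. Pushing it home needs no button: near home the latch snaps past by itself at about 6 N.
- release (a joint): How far the red release button is pressed (m): 0 up, 0.005 fully down (about 5 N; spring return). It travels with the shuttle.
- release_top (a point): Centre of the top face of the red button (12 x 12 mm), which lies in the well; it goes down with the button and moves with the shuttle. Same axes as the well.
- shuttle_well (a point): Centre of the mouth of the release well, level with the flat top of the shuttle's grey tongue (56 mm wide, 63 mm long, 24 mm thick, top 44 mm above the bench). The well is a square hole 14 x 14 mm edged in yellow; the button lies 6 mm below its mouth. z up; the shuttle comes out towards this frame's -y. At home it is 37 mm outside the bridge's face. Moves with the shuttle.
- shuttle_end (a point): Middle of the top edge of the tongue's outer end face, an upright face 56 mm wide that reaches from this point (44 mm above the bench) down to 20 mm above the bench; 23 mm beyond the well's centre along -y. Same axes as the well. Push this face towards +y to send the shuttle home.
- shuttle_tray (a point): Centre of the tray's floor, 26 mm above the bench; axes as the well. Tray 44 mm wide (x) inside 6 mm high rims; along y from +69 mm (6 mm rim) to -72 mm (the tongue, 18 mm higher). Under the bridge at home; fully out its +y end is 8 mm clear of the bridge. Four mounts fit in one row along y, e.g. at -51, -17, 17, 51 mm. Moves with the shuttle.
- pin: Pin tool, standing upright in its stand: a steel pin 7 mm thick and 40 mm long, above it a steel flange 24 mm across and 4 mm thick, above that an orange square handle 16 x 16 mm and 48 mm tall (92 mm in all). Origin at the pin's tip; z points up the tool, x and y are square to the handle's faces. 60 g.
- stand_hole0 (a point): Centre of the mouth of the hole in the tool stand, a fixed blue block 60 x 60 mm and 50 mm tall (the mouth is 50 mm above the bench, z up). The hole is 15 mm wide and goes right through; the tool hangs in it by its flange, so that its tip is 40 mm below this point.
- mount0: Specimen mount (two to four are present, the others are absent): green resin cylinder 25 mm across and 28 mm tall, standing upright, with a small steel square on top. Origin at the centre of its underside; z is up along it. It weighs about 35 g.
- mount1: Specimen mount (two to four are present, the others are absent): green resin cylinder 25 mm across and 28 mm tall, standing upright, with a small steel square on top. Origin at the centre of its underside; z is up along it. It weighs about 35 g.
- mount2: Specimen mount (two to four are present, the others are absent): green resin cylinder 25 mm across and 28 mm tall, standing upright, with a small steel square on top. Origin at the centre of its underside; z is up along it. It weighs about 35 g.
- mount3: Specimen mount (two to four are present, the others are absent): green resin cylinder 25 mm across and 28 mm tall, standing upright, with a small steel square on top. Origin at the centre of its underside; z is up along it. It weighs about 35 g.
- lens_cap: Bystander, leave it alone: black lens cap, a disc 44 mm across and 12 mm thick. Origin at the centre of its underside.
- tip_box: Bystander, leave it alone: clear flat box of probe tips, 70 x 50 x 20 mm. Origin at the centre of its underside.
- tweezers: Bystander, leave it alone: steel tweezers lying flat, 110 x 11 x 6 mm. Origin at the centre of its underside.
- dish: Bystander, leave it alone: open glass dish, 80 mm across, 20 mm tall. Origin at the centre of its underside.
Mind the look-alikes: they are no part of the job. Leave any pink or white look-alike of the mount1 alone. Leave any purple look-alike of the controller alone.

How it is judged:
By the outcome, as a careful person would: the job done as asked, in the order asked, and still so for the second after the job is handed in, with the robot touching nothing.
Of mount0, mount1, mount2, mount3 only 2 to 4 are there at a start; the rules pass over those that are not, and their reading is None.
At some moment in a run one of mount0, mount1, mount2, mount3 may be knocked a few centimetres aside while the robot is not near it.
It also fails if it takes over 210 s, if anything falls off the work surface, if the arm or the gripper's body presses on something with over 40 N, if the wrist force passes 120 N, or if a joint passes its speed limit or range.

## Working session

There is one attempt and no reset: what is moved stays moved. The work goes in short steps, Python scripts to look and compute and a tool call to move; the robot and the scene stay as the last step left them, time stands still between calls to the robot, and variables do not carry over. Pictures are saved under pics/ and viewed, about 12 in all and at most 16, crops included, and the job is handed in when it is done.

Besides the shell and the picture viewer there is one more tool, called after "Emit:" as name(argument=value, ...) on one line, values as JSON. step_arm: Moves the arm, as the interface text tells. Its arguments: {"type":"object","properties":{"plan":{"type":"array"}},"required":["plan"]}

```bash
mkdir -p pics; ls
python3 - <<'E'
from bench import robot,cams
import cv2,numpy as np
print(robot.get_obs())
for n in("scene","top","wrist"):
    s=cams.snapshot(n); cv2.imwrite(f"pics/{n}0.png",s["frame"][...,::-1])
    print(n,{k:np.round(v,4).tolist() for k,v in s.items() if k!="frame"})
E
```

```text
pics
{'time': 0.0, 'joint_positions': array([-1.31009308e+00,  8.79314952e-02,  1.37221174e+00, -4.46131432e-05,
        1.68356050e+00, -1.03099718e-01]), 'qvel': array([ 3.57223426e-04,  9.02506200e-04,  6.32919413e-04, -6.24582196e-04,
        1.14379591e-04, -6.60320718e-05]), 'joint_torque': array([-6.25073335e-04, -3.40176666e+01, -3.02428901e+01,  7.18751061e-02,
        3.28796741e-02, -1.39007248e-04]), 'tool_pos': array([ 0.1955521 , -0.51349969,  0.20433857]), 'ee_rot': array([-3.13948822e+00, -1.73161775e-04,  3.63797811e-01]), 'wrist_force': array([0.36059907, 0.28865639, 1.06147952]), 'wrist_torque': array([-0.01502256,  0.05385146, -0.01940175]), 'width': 0.09399035031519486}
scene {'camera_matrix': [[524.0703, 0.0, 277.8376], [0.0, 524.0703, 208.9427], [0.0, 0.0, 1.0]], 'origin': [0.9967, -0.6898, 1.0476], 'attitude': [-2.4988, 0.0027, 0.6003]}
top {'camera_matrix': [[470.5571, 0.0, 286.2331], [0.0, 470.5571, 211.4401], [0.0, 0.0, 1.0]], 'origin': [0.5143, -0.0976, 1.0421], 'attitude': [-3.0632, -0.0187, -1.5817]}
wrist {'camera_matrix': [[335.367, 0.0, 286.3892], [0.0, 335.367, 211.5889], [0.0, 0.0, 1.0]], 'T_tool_cam': [[0.0005, -0.9644, -0.2645, 0.0762], [1.0, 0.0005, -0.0001, 0.0007], [0.0002, -0.2645, 0.9644, -0.1788], [0.0, 0.0, 0.0, 1.0]]}
```

View pics/top0.png

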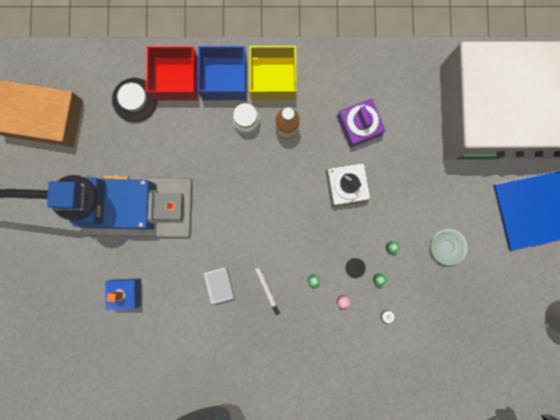

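View pics/scene0.png

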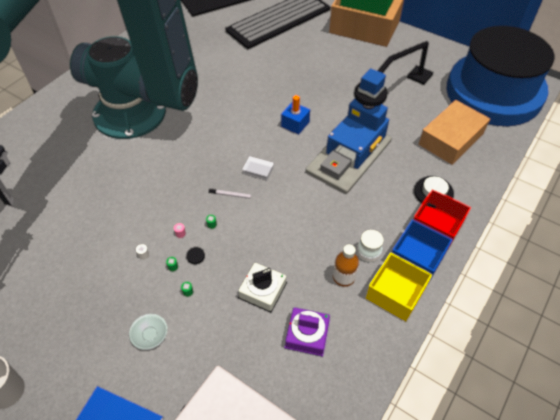

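The top view shows the following:
- **Controller:** white box at (348,184). The purple look-alike is at (362,122).
- **Mounts:** green at (314,281), (380,280) and (393,247). The look-alikes are pink (344,302) and white (388,317).
- **Shuttle:** red button at (170,206).
- **Pin stand:** (122,295), with the orange handle at (115,296).

I choose the white controller and the three green mounts.

```bash
cat > h.py <<'E'
from bench import robot,cams
import cv2,numpy as np
from scipy.spatial.transform import Rotation as Rn
class Snap:
    def __init__(s,n,save=None):
        if n=="wrist":
            o=robot.get_obs()
        d=cams.snapshot(n); s.img=d["frame"]; s.K=d["camera_matrix"]
        if n=="wrist":
            T=np.eye(4);T[:3,:3]=Rn.from_euler("xyz",o["ee_rot"]).as_matrix();T[:3,3]=o["tool_pos"]
            T=T@np.array(d["T_tool_cam"]); s.R=T[:3,:3];s.o=T[:3,3]
        else: s.R=Rn.from_euler("xyz",d["attitude"]).as_matrix(); s.o=np.array(d["origin"])
        if save: cv2.imwrite(f"pics/{save}.png",s.img[...,::-1])
        s.hsv=cv2.cvtColor(s.img,cv2.COLOR_RGB2HSV)
    def pt(s,uv,z):
        d=s.R@np.linalg.inv(s.K)@np.array([uv[0],uv[1],1.]); return (s.o+d*(z-s.o[2])/d[2])
    def px(s,p):
        c=s.K@(s.R.T@(np.array(p)-s.o)); return c[:2]/c[2]
    def blobs(s,lo,hi,amin=15,roi=None):
        m=cv2.inRange(s.hsv,np.array(lo),np.array(hi))
        if roi is not None:
            k=np.zeros_like(m);k[roi[1]:roi[3],roi[0]:roi[2]]=255;m&=k
        cs,_=cv2.findContours(m,cv2.RETR_EXTERNAL,cv2.CHAIN_APPROX_NONE)
        return sorted([c for c in cs if cv2.contourArea(c)>=amin],key=cv2.contourArea,reverse=True)
def cen(c):
    m=cv2.moments(c); return np.array([m["m10"],m["m01"]])/m["m00"]
GREEN=((45,90,40),(85,255,255)); ORANGE=((5,150,120),(18,255,255)); BLUE=((105,120,50),(125,255,255)); RED=((0,170,120),(4,255,255)); YEL=((20,120,100),(35,255,255))
E
python3 - <<'E'
from h import *
t=Snap("top"); s=Snap("scene")
for n,(sn,roi) in dict(top=(t,(290,200,420,330)),scene=(s,(130,190,240,310))).items():
    for c in sn.blobs(*GREEN,15,roi): print(n,"green",cen(c).round(1),cv2.contourArea(c),sn.pt(cen(c),.018).round(4))
for n,sn,roi in(("top",t,(150,185,195,230)),("scene",s,(320,145,355,180))):
    for c in sn.blobs(*RED,3,roi): print(n,"red",cen(c).round(1),sn.pt(cen(c),.038).round(4))
for n,sn,roi in(("top",t,(95,270,150,320)),("scene",s,(275,85,315,135))):
    for c in sn.blobs(*ORANGE,5,roi): print(n,"orange",cv2.boundingRect(c),cen(c).round(1),sn.pt(cen(c),.085).round(4))
for c in t.blobs(*BLUE,150,(60,170,160,320)): 
    r=cv2.minAreaRect(c);print("blue",r,t.pt(r[0],.05).round(4))
m=t.blobs((0,0,190),(180,50,255),200,(320,155,380,215))
for c in m: r=cv2.minAreaRect(c);print("white",r,t.pt(r[0],.04).round(4),[t.pt(q,.04)[:2].round(3).tolist() for q in cv2.boxPoints(r)])
E
python3 - <<'E'
import cv2
a=cv2.imread('pics/top0.png')
x=cv2.resize(a[155:215,315:395],None,fx=5,fy=5,interpolation=2)
y=cv2.resize(a[175:235,65:195][:, :],None,fx=5,fy=5,interpolation=2)
z=cv2.resize(a[270:320,90:150],None,fx=5,fy=5,interpolation=2)
import numpy as np
w=np.zeros((600,800,3),'uint8');w[:300,:400]=x;w[:250,400:700]=z;w[300:,:650]=y
cv2.imwrite('pics/crop1.png',w)
E
```

```text
top green [379.7 279.4] 95.5 [ 0.4449 -0.3186  0.018 ]
top green [392.7 246.8] 92.5 [ 0.5149 -0.3489  0.018 ]
top green [313.6 280.5] 89.0 [ 0.4442 -0.1752  0.018 ]
scene green [186.5 288.4] 113.0 [ 0.516  -0.3491  0.018 ]
scene green [171.6 263.3] 107.5 [ 0.4462 -0.3193  0.018 ]
scene green [210.8 220.9] 93.0 [ 0.4455 -0.1761  0.018 ]
top red [169.5 205.5] [0.608  0.1316 0.038 ]
top orange (108, 293, 9, 8) [111.9 296.6] [0.4219 0.234  0.085 ]
scene orange (293, 95, 7, 16) [295.6 102.5] [0.4238 0.2278 0.085 ]
blue ((109.538330078125, 203.15823364257812), (76.08323669433594, 48.037540435791016), 1.6365771293640137) [0.613  0.2545 0.05  ]
blue ((120.5, 294.5), (29.0, 29.0), 90.0) [0.4225 0.2284 0.05  ]
blue ((67.5, 194.0), (26.0, 15.0), 90.0) [0.6331 0.3426 0.05  ]
white ((348.79730224609375, 183.2837677001953), (36.003379821777344, 36.332176208496094), 80.53767395019531) [ 0.6523 -0.2525  0.04  ] [[0.685, -0.208], [0.697, -0.286], [0.62, -0.297], [0.608, -0.219]]
```

View pics/crop1.png

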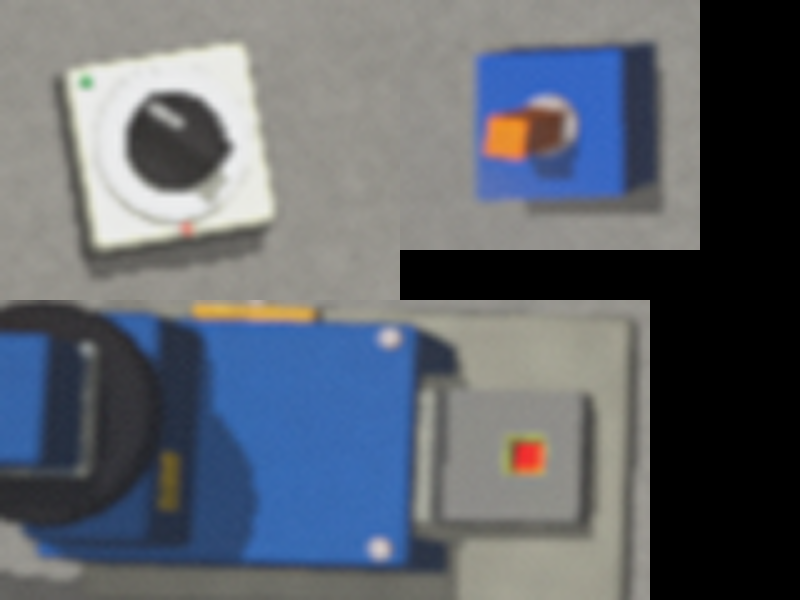

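Emit:
step_arm(plan=[[[290,166,0,0.5,100],[290,166,0,0.5,100],[290,166,0,0.5,100],[290,166,0,0.5,100],[290,166,0,0.5,100],[290,166,0,0.5,100],[290,166,0,0.5,100],[290,166,0,0.5,100]]])

```text
time: 0.92
tool_pos: [0.4865, -0.347, 0.2055]
ee_rot: [3.141, 0.0, 0.864]
wrist_force: [0.3, -0.9, 0.2]
width: 0.094
```

Emit:
step_arm(plan=[[[167,95,-10,0,100],[167,95,-10,0,100],[167,95,-10,0,100],[167,95,-10,0,100],[167,95,-10,0,100],[167,95,-10,0,100],[167,95,-10,0,100]]])

```text
time: 1.5
tool_pos: [0.6527, -0.2522, 0.194]
ee_rot: [-3.14, 0.001, 0.866]
wrist_force: [-0.3, -0.1, 1.1]
width: 0.094
```

Run:
```python
from h import *
o=robot.get_obs();print(o["tool_pos"],o["ee_rot"],o["joint_positions"].round(2))
w=Snap("wrist","w1"); print(w.px([.6523,-.2525,.077]))
```

```text
[ 0.65265358 -0.25219601  0.19395455] [-3.13957040e+00  1.02573219e-03  8.66332209e-01] [-0.45  0.43  0.97 -0.    1.74  0.25]
[286.32788025 206.57399668]
```

View pics/w1.png

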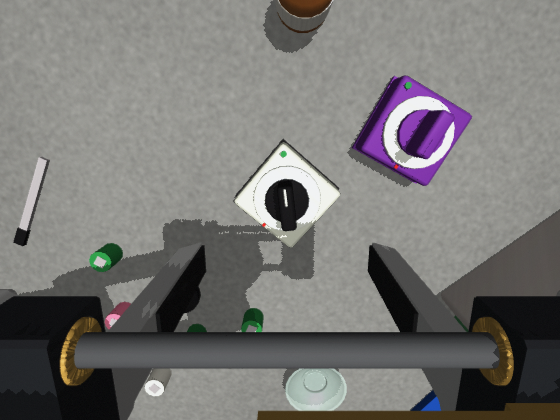

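Run:
```python
from h import *
w=Snap("wrist")
for c in w.blobs((0,0,150),(180,70,255),3,(276,180,298,222)):
    p=[w.pt(q[0],.084)[:2] for q in c.astype(float)]
    print(cv2.boundingRect(c),cv2.contourArea(c)); p=np.array(p,np.float32)
    v=cv2.fitLine(p,2,0,.01,.01).ravel();print(v, np.arctan2(v[1],v[0]),p.mean(0))
for c in w.blobs((0,120,100),(8,255,255),2,(255,215,275,235)): print("tick",cen(c),w.pt(cen(c),.04))
for c in w.blobs((0,0,170),(180,40,255),500,(225,130,350,255)):
    r=cv2.minAreaRect(c); print("box",r,w.pt(r[0],.04))
    a=cv2.convexHull(c);q=cv2.approxPolyDP(a,8,True)[:,0]; P=np.array([w.pt(i,.04)[:2] for i in q]);print(P.round(4).tolist(),P.mean(0))
cv2.imwrite("pics/c2.png",cv2.resize(w.img[130:260,225:350,::-1],None,fx=4,fy=4,interpolation=2))
```

```text
(283, 188, 4, 17) 21.5
[ 0.5629589   0.82648486  0.65798706 -0.24410911] 0.9728348 [ 0.657987  -0.2441091]
(276, 219, 5, 3) 5.0
[ 0.5204212  -0.8539097   0.6383279  -0.25708282] -1.0234523 [ 0.6383279  -0.25708282]
tick [263.33333333 223.03030303] [ 0.61544485 -0.25903245  0.04      ]
box ((286.2914123535156, 195.3505859375), (77.32984924316406, 76.67306518554688), 41.0548095703125) [ 0.65277345 -0.25208338  0.04      ]
[[0.685, -0.2108], [0.6951, -0.2849], [0.6547, -0.291], [0.6188, -0.2705], [0.6111, -0.2203]] [ 0.65295854 -0.25550173]
```

View pics/c2.png

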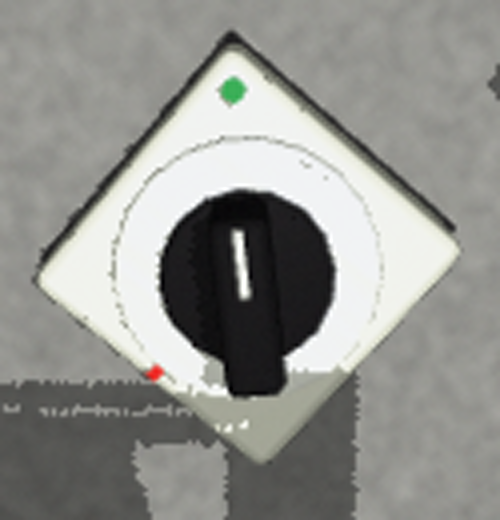

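Emit:
step_arm(plan=[[[0,0,-40,0.107,100],[0,0,-80,0.107,100],[0,0,-120,0.107,100],[0,0,-133,0.107,100],[0,0,-133,0.107,0],[0,0,-133,0.107,0],[0,0,-133,0.107,0],[0,0,-133,0.107,0]]])

```text
time: 2.27
tool_pos: [0.654, -0.2547, 0.0671]
ee_rot: [3.134, -0.001, 0.97]
wrist_force: [-0.0, 0.4, 0.1]
width: 0.0708
```

Emit:
step_arm(plan=[[[0,0,0,0,0],[0,0,0,0,0],[0,0,0,0,0]]])

```text
time: 2.52
tool_pos: [0.6526, -0.2536, 0.0639]
ee_rot: [3.139, -0.0, 0.971]
wrist_force: [-0.4, 0.2, 0.2]
width: 0.0507
```

Emit:
step_arm(plan=[[[0,0,0,0,0],[0,0,0,0,0],[0,0,0,0,0],[0,0,0,0,0],[0,0,0,0,0],[0,0,0,0,0],[0,0,0,0,0]]])

```text
time: 3.1
tool_pos: [0.6518, -0.2533, 0.0623]
ee_rot: [-3.141, 0.0, 0.971]
wrist_force: [0.0, 1.4, -0.2]
width: 0.0138
```

Emit:
step_arm(plan=[[[0,0,0,0.12,0],[0,0,0,0.24,0],[0,0,0,0.36,0],[0,0,0,0.48,0],[0,0,0,0.6,0],[0,0,0,0.72,0],[0,0,0,0.84,0],[0,0,0,0.96,0]]])

```text
time: 3.77
tool_pos: [0.6526, -0.2534, 0.0624]
ee_rot: [3.14, 0.0, 1.937]
wrist_force: [1.3, 0.7, -0.9]
width: 0.0138
```

Emit:
step_arm(plan=[[[0,0,0,0.12,0],[0,0,0,0.24,0],[0,0,0,0.36,0],[0,0,0,0.48,0],[0,0,0,0.6,0],[0,0,0,0.72,0],[0,0,0,0.84,0],[0,0,0,0.96,0]]])

```text
time: 4.43
tool_pos: [0.6531, -0.2527, 0.0624]
ee_rot: [3.14, 0.002, 2.897]
wrist_force: [2.6, 0.5, -1.9]
width: 0.0138
```

Expected stop at about yaw 3.28–3.33; continue to it in small steps.

Emit:
step_arm(plan=[[[0,0,0,0.12,0],[0,0,0,0.24,0],[0,0,0,0.34,0],[0,0,0,0.38,0],[0,0,0,0.42,0],[0,0,0,0.42,0],[0,0,0,0.42,0]]])

```text
time: 5.02
tool_pos: [0.6531, -0.2524, 0.0623]
ee_rot: [3.14, 0.002, -2.973]
wrist_force: [3.5, 2.8, -2.2]
width: 0.014
```

Run:
```python
from h import *
o=robot.get_obs();print(o["tool_pos"],o["ee_rot"],o["wrist_torque"],o["wrist_force"],o["joint_positions"].round(3))
```

```text
[ 0.65307228 -0.25237008  0.06234329] [ 3.14021066e+00  2.44262682e-03 -2.97346783e+00] [ 0.66470567 -0.88635214 -0.38509157] [ 3.49384262  2.79547002 -2.19933456] [-0.451  0.478  1.168  0.003  1.494 -2.19 ]
```

Emit:
step_arm(plan=[[[0,0,0,0.05,0],[0,0,0,0.08,0],[0,0,0,0.08,0],[0,0,0,0.08,0]]])

```text
time: 5.35
tool_pos: [0.6528, -0.2524, 0.0624]
ee_rot: [3.14, 0.002, -2.895]
wrist_force: [4.0, 2.5, -2.2]
width: 0.0147
```

Run:
```python
from h import *
o=robot.get_obs();print(o["ee_rot"],o["wrist_torque"])
```

```text
[ 3.14020641e+00  2.19514972e-03 -2.89468780e+00] [ 0.73565481 -0.8993427  -0.77284801]
```

Emit:
step_arm(plan=[[[0,0,0,0,60],[0,0,0,0,60],[0,0,0,0,60],[0,0,0,0,60],[0,0,40,0,60],[0,0,80,0,60],[0,0,120,0,60],[0,0,133,0,60]]])

```text
time: 6.02
tool_pos: [0.6538, -0.255, 0.2043]
ee_rot: [-3.133, 0.009, -2.893]
wrist_force: [1.1, 0.1, 1.6]
width: 0.0561
```

Run:
```python
from h import *
w=Snap("wrist"); u,v=w.px([.6523,-.2525,.07]).astype(int)
cv2.imwrite("pics/c3.png",cv2.resize(w.img[v-70:v+70,u-70:u+70,::-1],None,fx=4,fy=4,interpolation=2))
```

```text
(no output)
```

View pics/c3.png

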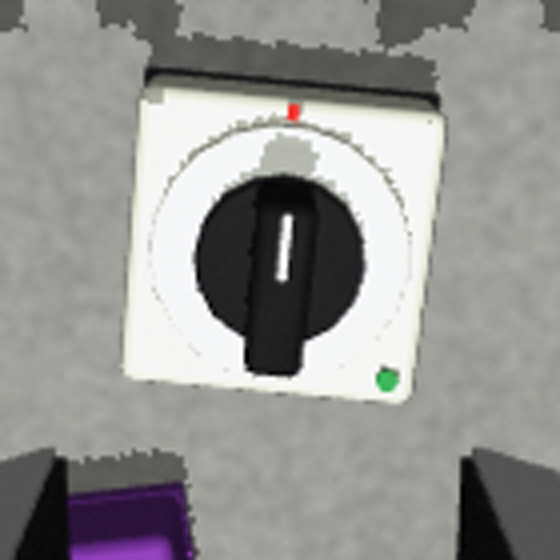

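The dial's white line now points at the red tick. Next I move to the pin stand.

Emit:
step_arm(plan=[[[-116,240,10,-0.95,100],[-116,240,10,-0.95,100],[-116,240,10,-0.95,100],[-116,240,10,-0.95,100],[-116,240,10,-0.95,100],[-116,240,10,-0.95,100],[-116,240,10,-0.95,100],[-116,240,10,-0.95,100]]])

```text
time: 6.73
tool_pos: [0.5337, -0.01, 0.2051]
ee_rot: [-3.142, -0.002, 2.44]
wrist_force: [0.9, -0.9, -0.5]
width: 0.0941
```

Emit:
step_arm(plan=[[[-115,240,0,-0.87,100],[-115,240,0,-0.87,100],[-115,240,0,-0.87,100],[-115,240,0,-0.87,100],[-115,240,0,-0.87,100],[-115,240,0,-0.87,100],[-115,240,0,-0.87,100],[-115,240,0,-0.87,100]]])

```text
time: 7.4
tool_pos: [0.4179, 0.2301, 0.2043]
ee_rot: [-3.139, -0.001, 1.571]
wrist_force: [0.7, 0.7, 0.5]
width: 0.094
```

Run:
```python
from h import *
o=robot.get_obs();print(o["tool_pos"],o["ee_rot"],o["joint_positions"].round(2))
w=Snap("wrist","w4")
for c in w.blobs(*ORANGE,50): print(cv2.boundingRect(c),cen(c),cv2.contourArea(c))
for c in w.blobs((0,120,100),(5,255,255),10): print("red",cv2.boundingRect(c),cen(c),w.pt(cen(c),.038))
```

```text
[0.41792439 0.23014029 0.20429282] [-3.13889096e+00 -1.16971256e-03  1.57125954e+00] [ 0.38 -0.07  1.54  0.    1.68  0.38]
(282, 201, 19, 19) [291.20260223 209.76146221] 269.0
red (451, 280, 9, 8) [454.92708333 283.51041667] [0.60773556 0.12792167 0.038     ]
```

View pics/w4.png

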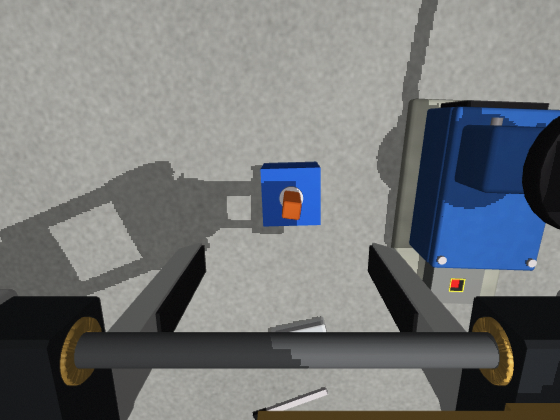

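Run:
```python
from h import *
w=Snap("wrist")
for c in w.blobs(*ORANGE,50): r=cv2.minAreaRect(c);print(r,w.pt(r[0],.102),[w.pt(q,.102)[:2].round(4).tolist() for q in cv2.boxPoints(r)])
for c in w.blobs(*BLUE,50,(250,155,330,240)): r=cv2.minAreaRect(c);print("stand",r,w.pt(r[0],.05))
x=cv2.resize(w.img[155:240,250:335,::-1],None,fx=6,fy=6,interpolation=0)
cv2.imwrite("pics/c5.png",x)
```

```text
((290.26922607421875, 208.34616088867188), (17.4888973236084, 17.240825653076172), 7.125016689300537) [0.42143843 0.23093776 0.102     ] [[0.413, 0.2242], [0.4149, 0.2395], [0.4298, 0.2376], [0.4281, 0.2222]]
stand ((289.0, 192.5), (63.0, 60.0), 90.0) [0.42058572 0.23385374 0.05      ]
```

View pics/c5.png

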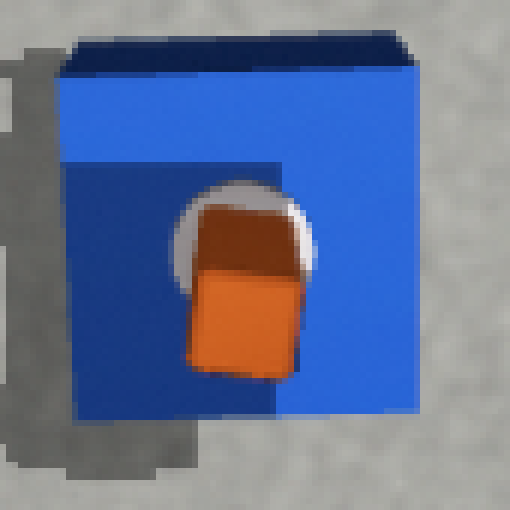

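Emit:
step_arm(plan=[[[3.5,1,-40,-0.12,100],[3.5,1,-80,-0.12,80],[3.5,1,-115,-0.12,50],[3.5,1,-136,-0.12,40],[3.5,1,-136,-0.12,40],[3.5,1,-136,-0.12,40],[3.5,1,-136,-0.12,40]]])

```text
time: 8.08
tool_pos: [0.4259, 0.2272, 0.071]
ee_rot: [3.139, -0.001, 1.451]
wrist_force: [-0.8, 0.5, -0.0]
width: 0.0577
```

Emit:
step_arm(plan=[[[0,0,0,0,0],[0,0,0,0,0],[0,0,0,0,0],[0,0,0,0,0],[0,0,0,0,0],[0,0,0,0,0],[0,0,0,0,0]]])

```text
time: 8.67
tool_pos: [0.4244, 0.2277, 0.0697]
ee_rot: [-3.142, -0.0, 1.451]
wrist_force: [-0.6, -0.1, 1.6]
width: 0.0158
```

Run:
```python
from h import *
o=robot.get_obs();print(o["tool_pos"],o["ee_rot"],o["width"],o["wrist_force"])
t=Snap("top","t6")
# bridge / foot edges
r=cv2.minAreaRect(t.blobs(*BLUE,150,(60,170,160,250))[0]);print(r)
g=cv2.cvtColor(t.img,cv2.COLOR_RGB2GRAY)[165:250,60:205]
cv2.imwrite("pics/c6.png",cv2.resize(t.img[165:250,60:205,::-1],None,fx=5,fy=5,interpolation=2))
for l in cv2.HoughLinesP(cv2.Canny(g,40,100),1,np.pi/360,18,None,22,4)[:,0]:
    a,b=l[:2]+[60,165],l[2:]+[60,165]; P,Q=t.pt(a,.044),t.pt(b,.044); print(a,b,np.degrees(np.arctan2(*(Q-P)[1::-1])).round(1) if 0 else np.round(np.degrees(np.arctan2((Q-P)[1],(Q-P)[0])),1))
w=Snap("wrist")
for c in w.blobs((0,120,100),(5,255,255),10): print("red",cv2.boundingRect(c),cen(c),w.pt(cen(c),.038))
for c in w.blobs(*YEL,5,(380,200,560,420)): r=cv2.minAreaRect(c);print("yel",r,w.pt(r[0],.044))
```

```text
[0.42437423 0.22768374 0.06971477] [-3.14153762e+00 -1.22293796e-04  1.45104630e+00] 0.015800216947196907 [-0.58500122 -0.08895158  1.64590863]
((109.5370101928711, 203.16769409179688), (76.1095199584961, 48.00925827026367), 1.5911403894424438)
[114 179] [146 179] -90.5
[129 239] [154 240] -92.9
[157 236] [190 236] -90.6
[163 178] [192 180] -94.5
[ 81 228] [113 228] -90.6
[191 235] [191 213] 0.3
[114 229] [156 229] -90.6
[189 225] [191 178] -2.1
[162 238] [190 238] -90.6
[ 60 210] [ 82 210] -90.5
[151 211] [158 239] -165.5
[145 217] [183 218] -92.1
[ 73 208] [ 74 183] -0.9
[192 212] [192 178] 0.3
[153 217] [155 184] -2.8
[151 216] [151 189] 0.7
[183 219] [184 197] -2.2
```

View pics/c6.png

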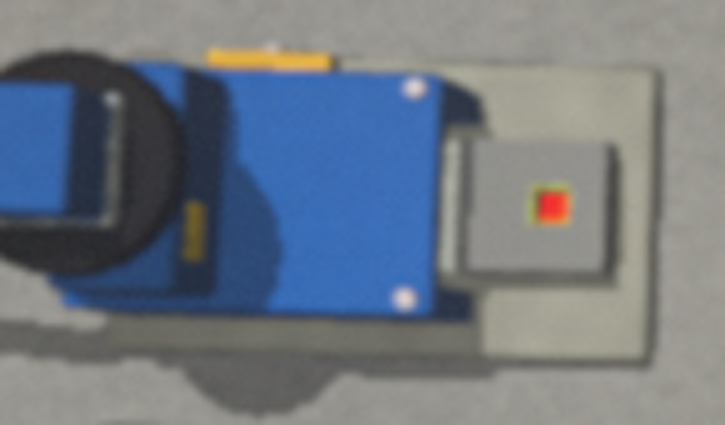

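Emit:
step_arm(plan=[[[0,0,25,0,0],[0,0,60,0,0],[0,0,95,0,0],[35,-24,95,0.076,0],[70,-48,95,0.076,0],[105,-73,95,0.076,0],[140,-97,95,0.076,0],[140,-97,95,0.076,0]]])

```text
time: 9.43
tool_pos: [0.5688, 0.126, 0.1627]
ee_rot: [3.14, 0.003, 1.521]
wrist_force: [0.8, 0.1, -1.1]
width: 0.0156
```

Emit:
step_arm(plan=[[[0,0,-20,0,0],[0,0,-35,0,0],[0,0,-35,0,0],[0,0,-35,0,0]]])

```text
time: 9.77
tool_pos: [0.5634, 0.1306, 0.1281]
ee_rot: [-3.138, 0.001, 1.527]
wrist_force: [0.2, -1.1, -0.5]
width: 0.0155
```

Run:
```python
from h import *
o=robot.get_obs();print(o["tool_pos"],o["ee_rot"],o["width"],o["wrist_force"])
w=Snap("wrist","w7"); p=o["tool_pos"]; print("tip pred",w.px(p-[0,0,.058]))
for c in w.blobs((0,120,100),(5,255,255),10): print("red",cv2.boundingRect(c),cen(c),w.pt(cen(c),.038))
for c in w.blobs(*YEL,5,(250,150,560,420)): r=cv2.minAreaRect(c);print("yel",r,w.pt(r[0],.044))
cv2.imwrite("pics/c7.png",cv2.resize(w.img[120:320,220:460,::-1],None,fx=3,fy=3,interpolation=0))
```

```text
[0.56344128 0.13057403 0.12806267] [-3.13838481e+00  5.70771294e-04  1.52690740e+00] 0.015473224545223227 [ 0.156691   -1.05190988 -0.50916474]
tip pred [287.0717929  226.05163772]
red (332, 209, 15, 12) [338.95723684 214.47039474] [0.60653359 0.12857453 0.038     ]
yel ((340.0, 215.5), (19.0, 20.0), 90.0) [0.60650088 0.1294061  0.044     ]
yel ((328.0, 359.5), (4.0, 37.0), 0.0) [ 0.59526805 -0.00863929  0.044     ]
```

View pics/c7.png

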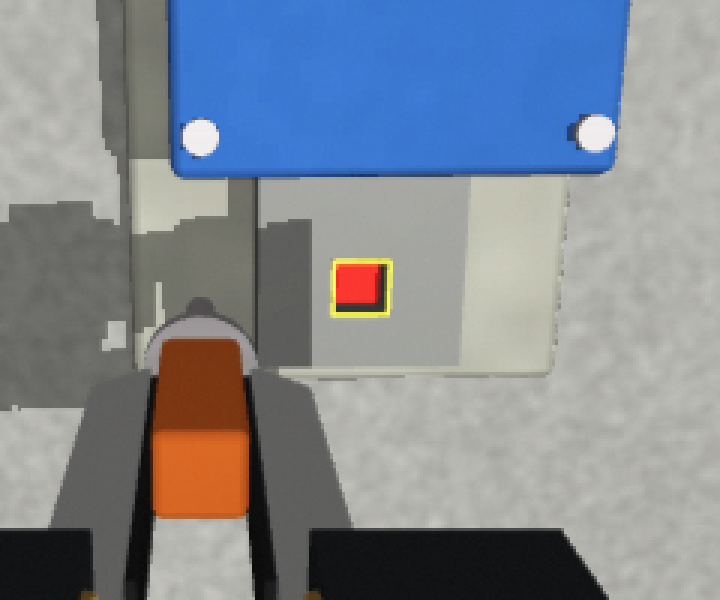

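Emit:
step_arm(plan=[[[22,-1.5,0,0,0],[43.4,-3.2,0,0,0],[43.4,-3.2,0,0,0],[43.4,-3.2,-10,0,0],[43.4,-3.2,-20,0,0],[43.4,-3.2,-28,0,0],[43.4,-3.2,-28,0,0],[43.4,-3.2,-28,0,0]]])

```text
time: 10.48
tool_pos: [0.6065, 0.1274, 0.1002]
ee_rot: [-3.139, 0.0, 1.527]
wrist_force: [0.2, -0.8, -0.7]
width: 0.0158
```

Run:
```python
from h import *
o=robot.get_obs();print(o["tool_pos"],o["ee_rot"],o["width"],o["wrist_force"])
w=Snap("wrist","w8")
cv2.imwrite("pics/c8.png",cv2.resize(w.img[160:310,190:390,::-1],None,fx=4,fy=4,interpolation=0))
```

```text
[0.60649178 0.12744736 0.10018152] [-3.13894083e+00  3.81118795e-04  1.52712414e+00] 0.015847843225570268 [ 0.18432439 -0.80522616 -0.74453856]
```

View pics/c8.png

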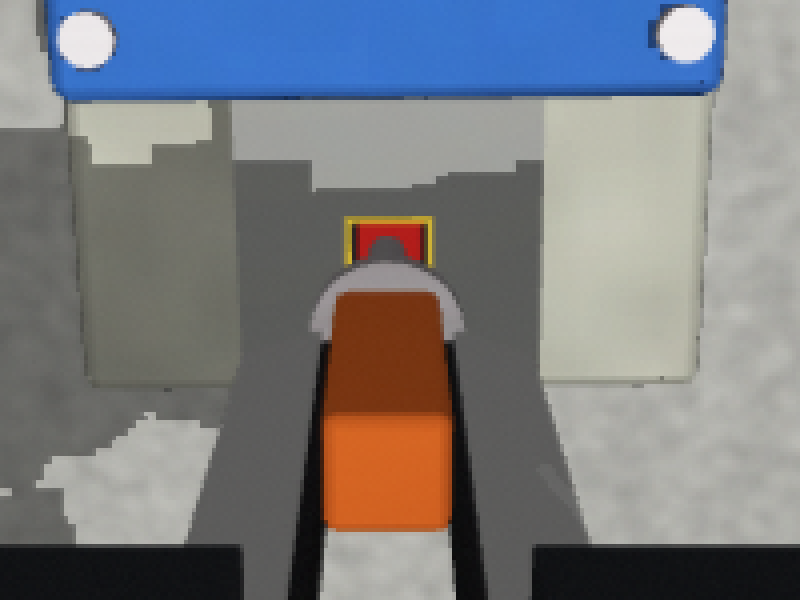

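The pin is centred over the button. Next I press it.

Emit:
step_arm(plan=[[[0,0,-4,0,0],[0,0,-7,0,0],[0,0,-7,0,0],[0,0,-7,0,0]]])

```text
time: 10.87
tool_pos: [0.6085, 0.1275, 0.0955]
ee_rot: [3.14, -0.0, 1.527]
wrist_force: [0.3, 0.5, 3.4]
width: 0.016
```

Emit:
step_arm(plan=[[[0,0,-3,0,0],[0,0,-3,0,0],[0,0,-3,0,0],[0,0,-3,0,0]]])

```text
time: 11.2
tool_pos: [0.6085, 0.1275, 0.0926]
ee_rot: [3.14, -0.0, 1.527]
wrist_force: [0.3, 1.3, 6.1]
width: 0.0156
```

Emit:
step_arm(plan=[[[0,0,-2.5,0,0],[0,-4,-2.5,0,0],[0,-10,-2.5,0,0],[-0.5,-16,-2.5,0,0],[-0.7,-22,-2.5,0,0],[-0.7,-22,-2.5,0,0]]])

```text
time: 11.7
tool_pos: [0.6079, 0.1049, 0.0923]
ee_rot: [3.139, -0.0, 1.526]
wrist_force: [-2.2, 0.2, 12.8]
width: 0.0156
```

Emit:
step_arm(plan=[[[-1.5,-16,0,0,0],[-2,-32,0,0,0],[-2.5,-48,0,0,0],[-3,-64,0,0,0],[-3.5,-80,0,0,0],[-4,-96,0,0,0],[-4.4,-110,0,0,0],[-4.4,-110,0,0,0]]])

```text
time: 12.37
tool_pos: [0.6039, -0.0074, 0.0923]
ee_rot: [3.137, 0.002, 1.524]
wrist_force: [-2.3, -1.1, 10.5]
width: 0.0159
```

Emit:
step_arm(plan=[[[-0.2,-8,0,0,0],[-0.5,-16,0,0,0],[-0.7,-23,0,0,0],[-0.9,-28,0,0,0],[-0.9,-32,0,0,0],[-0.9,-32,0,0,0]]])

```text
time: 12.87
tool_pos: [0.603, -0.0354, 0.0914]
ee_rot: [3.138, -0.003, 1.527]
wrist_force: [-1.4, 2.6, 9.8]
width: 0.0157
```

Emit:
step_arm(plan=[[[0,-4,0,0,0],[0,-8,0,0,0],[0,-8,0,0,0],[0,-8,0,0,0]]])

```text
time: 13.2
tool_pos: [0.6029, -0.0433, 0.0906]
ee_rot: [3.139, -0.003, 1.527]
wrist_force: [-0.7, 2.6, 5.7]
width: 0.0159
```

Run:
```python
from h import *
t=Snap("top","t9"); cv2.imwrite("pics/c9.png",cv2.resize(t.img[150:340,100:400,::-1],None,fx=2.6,fy=2.6,interpolation=2))
```

```text
(no output)
```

View pics/c9.png

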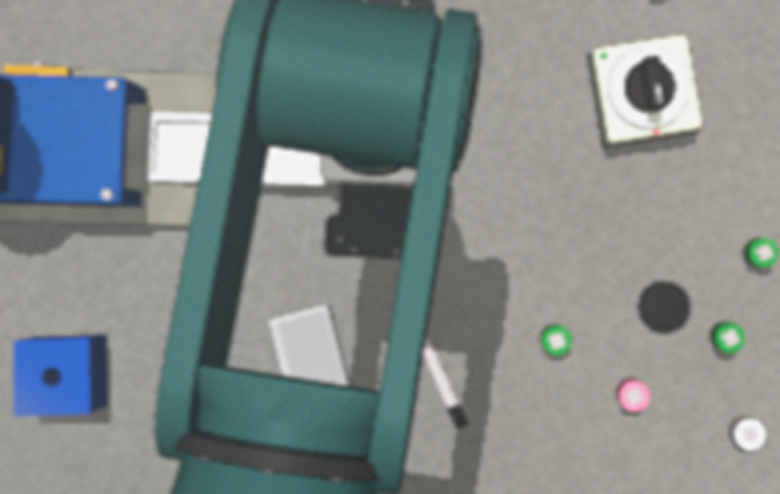

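Emit:
step_arm(plan=[[[0,3,6,0,0],[0,3,20,0,0],[0,3,50,0,0],[0,3,90,0,0],[-50,3,90,0,0],[-100,3,90,0,0],[-100,3,90,0,0]]])

```text
time: 13.83
tool_pos: [0.4978, -0.0414, 0.1783]
ee_rot: [-3.137, 0.0, 1.527]
wrist_force: [0.7, -0.7, -1.1]
width: 0.0159
```

Run:
```python
from h import *
o=robot.get_obs();print(o["tool_pos"],o["ee_rot"],o["width"],o["wrist_force"]); p=o["tool_pos"]
t=Snap("top"); 
for c in t.blobs((0,120,100),(5,255,255),5,(200,150,300,260)): print("red",cen(c),t.pt(cen(c),.038))
w=Snap("wrist","w10"); print("axis at tip",w.px(p-[0,0,.058]))
for c in w.blobs((0,120,100),(5,255,255),10): print("wred",cen(c),w.pt(cen(c),.038))
for c in w.blobs((0,0,200),(180,30,255),300): print("white",cv2.boundingRect(c),cv2.minAreaRect(c))
a=cv2.resize(w.img[170:300,230:345,::-1],None,fx=3,fy=3,interpolation=0)
b=cv2.resize(t.img[170:240,100:300,::-1],None,fx=2.2,fy=2.2,interpolation=2)
k=np.zeros((600,800,3),'uint8'); k[:390,:345]=a; k[:154,350:790]=b; s=Snap("scene"); c=s.img[120:260,170:400,::-1]; c=cv2.resize(c,None,fx=1.9,fy=1.9); k[160:160+c.shape[0],350:350+c.shape[1]]=c
cv2.imwrite("pics/c10.png",k)
```

```text
[ 0.49781358 -0.0413673   0.17832005] [-3.13716301e+00  2.21128153e-04  1.52679657e+00] 0.015922557620129865 [ 0.6897581  -0.68761782 -1.11903102]
axis at tip [288.98845482 226.09267138]
wred [396.40909091 179.5       ] [ 0.60178103 -0.02521801  0.038     ]
white (368, 0, 60, 137) ((397.4737548828125, 67.99861907958984), (52.87418746948242, 138.91299438476562), 3.012787342071533)
white (182, 93, 82, 69) ((222.690185546875, 127.31387329101562), (52.2935676574707, 70.5521011352539), 72.18110656738281)
white (421, 0, 19, 136) ((430.10845947265625, 67.5101547241211), (6.844985008239746, 136.0907440185547), 5.355824947357178)
```

View pics/c10.png

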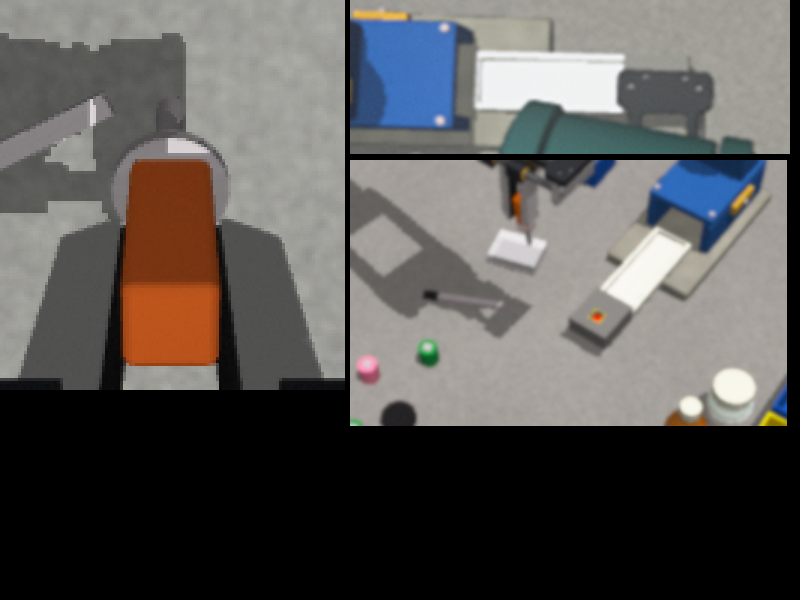

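The shuttle is out and the white tray is fully visible. The pin has tilted about 0.15 rad in the grip, with the tip towards +y. I carry it to the stand and look at the tip and hole together.

Emit:
step_arm(plan=[[[-76,224,0,0,0],[-76,224,0,0,0],[-76,224,0,0,0],[-76,224,0,0,0],[-76,224,0,0,0],[-76,224,0,0,0],[-76,224,0,0,0],[-76,224,-20,0,0]]])

```text
time: 14.65
tool_pos: [0.4288, 0.1848, 0.1624]
ee_rot: [3.134, -0.002, 1.531]
wrist_force: [-0.1, -0.0, 0.0]
width: 0.0155
```

Emit:
step_arm(plan=[[[0,0,0,0,0],[0,0,0,0,0]]])

```text
time: 14.82
tool_pos: [0.4257, 0.1819, 0.1575]
ee_rot: [-3.138, 0.002, 1.527]
wrist_force: [-0.2, -0.7, -0.4]
width: 0.0159
```

Run:
```python
from h import *
o=robot.get_obs();print(o["tool_pos"],o["ee_rot"],o["width"],o["wrist_force"]); p=o["tool_pos"]
w=Snap("wrist","w11"); print("axis at tip",w.px(p-[0,0,.058]))
for c in w.blobs(*BLUE,100,(200,60,380,260)): print(cv2.boundingRect(c))
print("hole at",w.px([.422,.231,.05]))
cv2.imwrite("pics/c11.png",cv2.resize(w.img[90:270,220:360,::-1],None,fx=3,fy=3,interpolation=0))
np.save("w11.npy",np.r_[w.R.ravel(),w.o,w.K.ravel()])
```

```text
[0.42574748 0.1819121  0.15750723] [-3.13822347e+00  1.59598181e-03  1.52655039e+00] 0.015850597031628822 [-0.19573015 -0.72546457 -0.38152263]
axis at tip [287.08378174 225.97593133]
(241, 115, 76, 77)
hole at [280.25565376 152.82917405]
```

View pics/c11.png

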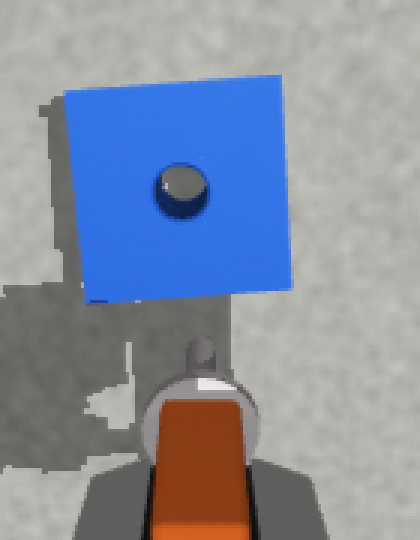

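Emit:
step_arm(plan=[[[-3.3,20,0,0,0],[-3.3,35,0,0,0],[-3.3,35,0,0,0],[-3.3,35,-20,0,0],[-3.3,35,-40,0,0],[-3.3,35,-55,0,0],[-3.3,35.5,-60,0,0],[-3.3,35.5,-60,0,0]]])

```text
time: 15.53
tool_pos: [0.4222, 0.2168, 0.0979]
ee_rot: [-3.139, 0.001, 1.526]
wrist_force: [0.2, 1.0, -2.2]
width: 0.0159
```

Run:
```python
from h import *
o=robot.get_obs();print(o["tool_pos"],o["ee_rot"],o["width"],o["wrist_force"]); p=o["tool_pos"]
w=Snap("wrist","w12")
cv2.imwrite("pics/c12.png",cv2.resize(w.img[110:270,220:360,::-1],None,fx=3,fy=3,interpolation=0))
```

```text
[0.42220014 0.21676332 0.09790935] [-3.13921922e+00  1.45258130e-03  1.52566796e+00] 0.015856765718050354 [ 0.18985966  0.9744756  -2.17888233]
```

View pics/c12.png

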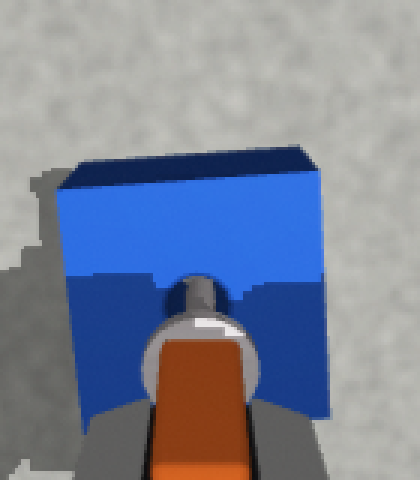

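Emit:
step_arm(plan=[[[0,0.5,-8,0,0],[0,1,-16,0,0],[0,2,-22,0,0],[0,3,-25,0,0],[0,3,-25,0,0]]])

```text
time: 16.0
tool_pos: [0.4221, 0.2198, 0.0727]
ee_rot: [-3.14, 0.003, 1.527]
wrist_force: [0.1, -4.0, -2.9]
width: 0.016
```

Emit:
step_arm(plan=[[[0,3,-1.5,0,0],[0,3,-1.5,0,0],[0,3,-1.5,0,60],[0,3,-1.5,0,60],[0,3,-1.5,0,60],[0,3,-1.5,0,60],[0,3,-1.5,0,60],[0,3,-1.5,0,60]]])

```text
time: 16.67
tool_pos: [0.4227, 0.2242, 0.0727]
ee_rot: [3.141, -0.001, 1.527]
wrist_force: [-0.1, 0.4, -0.5]
width: 0.0525
```

Emit:
step_arm(plan=[[[0,0,40,0,60],[0,0,80,0,60],[0,0,120,0,60],[0,-10,130,0,60],[0,-10,130,0,60]]])

```text
time: 17.08
tool_pos: [0.4249, 0.2139, 0.2073]
ee_rot: [3.133, -0.003, 1.526]
wrist_force: [0.5, 0.6, -0.8]
width: 0.0564
```

Run:
```python
from h import *
w=Snap("wrist","w13")
for c in w.blobs(*ORANGE,50,(220,100,360,300)): r=cv2.minAreaRect(c);print(r,w.pt(r[0],.102))
cv2.imwrite("pics/c13.png",cv2.resize(w.img[130:260,220:360,::-1],None,fx=3,fy=3,interpolation=0))
for n,roi in(("top",(290,200,420,330)),("scene",(130,190,240,310))):
    s=Snap(n)
    for c in s.blobs(*GREEN,15,roi): print(n,s.pt(cen(c),.018).round(4))
    if n=="top":
        for c in s.blobs((0,120,100),(5,255,255),5,(200,150,300,260)): print("red",cen(c),s.pt(cen(c),.038))
```

```text
((282.5, 187.0), (24.0, 17.0), 90.0) [0.42305652 0.23444938 0.102     ]
top [ 0.4448 -0.3187  0.018 ]
top [ 0.5149 -0.3489  0.018 ]
top [ 0.4442 -0.175   0.018 ]
red [242.5 207.5] [ 0.60226668 -0.02382048  0.038     ]
scene [ 0.516  -0.3491  0.018 ]
scene [ 0.4456 -0.176   0.018 ]
scene [ 0.4492 -0.3213  0.018 ]
```

View pics/c13.png

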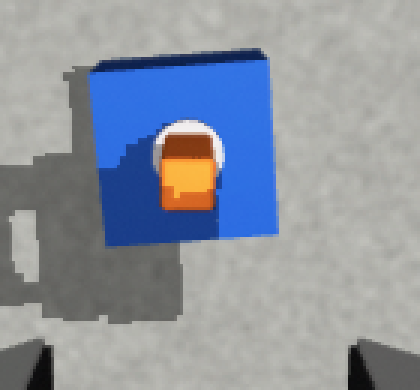

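That was picture 16, so checks from here are numeric only. The pin stands upright and centred in the hole. The red button has moved 155 mm, so the shuttle is fully out. I go to the first mount.

Emit:
step_arm(plan=[[[22,-300,0,0,50],[22,-300,0,0,50],[22,-300,0,0,50],[22,-300,0,0,50],[22,-300,0,0,50],[22,-300,0,0,50],[22,-300,0,0,50],[22,-300,0,0,50]]])

```text
time: 17.9
tool_pos: [0.4432, -0.0908, 0.1991]
ee_rot: [-3.136, 0.001, 1.52]
wrist_force: [-0.4, 1.1, -0.4]
width: 0.0472
```

Emit:
step_arm(plan=[[[0,-90,0,0,50],[0,-90,0,0,50],[0,-90,-50,0,50],[0,-90,-60,0,50],[0,-90,-60,0,50]]])

```text
time: 18.32
tool_pos: [0.4404, -0.1742, 0.1346]
ee_rot: [-3.128, -0.007, 1.525]
wrist_force: [0.1, -0.1, -1.1]
width: 0.047
```

```bash
cat > m.py <<'E'
from h import *
def hullc(s,c,z):  # midpoint of widest extents
    return s.pt(cen(c),z)
def mounts():
    o=robot.get_obs();print(o["tool_pos"].round(4),o["ee_rot"].round(3),o["width"])
    w=Snap("wrist")
    for c in w.blobs(*GREEN,60): print("w",cv2.boundingRect(c),cv2.contourArea(c),w.pt(cen(c),.018).round(4))
    # steel square on top: light low-sat blob inside green hull
        
    for c in w.blobs(*GREEN,60):
        x,y,a,b=cv2.boundingRect(c); h=w.hsv[y:y+b,x:x+a]; k=np.zeros((b,a),np.uint8); cv2.drawContours(k,[cv2.convexHull(c)-[x,y]],-1,255,-1)
        k&=cv2.inRange(h,(0,0,100),(180,70,255)); k=cv2.erode(k,np.ones((2,2),np.uint8)); v,u=np.nonzero(k)
        if len(u)>10: print("  square",len(u),w.pt((u.mean()+x,v.mean()+y),.028).round(4))
    for n in("top","scene"):
        s=Snap(n)
        for c in s.blobs(*GREEN,15,(290,200,420,330) if n=="top" else (110,170,260,330)): print(n,s.pt(cen(c),.018).round(4))
E
python3 - <<'E'
from m import *
mounts()
t=Snap("top")
for c in t.blobs((0,0,190),(180,40,255),300,(140,170,240,240)):
    r=cv2.minAreaRect(c);print("tray",r,[t.pt(q,.03)[:2].round(4).tolist() for q in cv2.boxPoints(r)])
E
```

```text
[ 0.4404 -0.1742  0.1346] [-3.128 -0.007  1.525] 0.04699385540375711
w (279, 192, 28, 33) 675.0 [ 0.4444 -0.1756  0.018 ]
w (289, 325, 21, 7) 89.0 [ 0.4453 -0.3002  0.018 ]
  square 118 [ 0.4447 -0.1762  0.028 ]
top [ 0.4449 -0.3186  0.018 ]
top [ 0.5149 -0.3489  0.018 ]
scene [ 0.5161 -0.3491  0.018 ]
scene [ 0.4462 -0.3193  0.018 ]
scene [ 0.4502 -0.1811  0.018 ]
tray ((190.6111602783203, 206.44175720214844), (67.02883911132812, 26.699373245239258), 1.3971812725067139) [[0.58, 0.1604], [0.6376, 0.1596], [0.6328, 0.0156], [0.5751, 0.017]]
```

Emit:
step_arm(plan=[[[0,0,0,0,50],[0,0,-40,0,50],[0,0,-80,0,50],[0,0,-80,0,50],[0,0,-80,0,50]]])

```text
time: 18.93
tool_pos: [0.4434, -0.1749, 0.0616]
ee_rot: [-3.138, -0.002, 1.528]
wrist_force: [-0.5, -0.1, -0.0]
width: 0.0471
```

Emit:
step_arm(plan=[[[1,-1,-30,0,50],[1,-1,-52.5,0,50],[1,-1,-52.5,0,50],[1,-1,-52.5,0,0],[1,-1,-52.5,0,0],[1,-1,-52.5,0,0],[1,-1,-52.5,0,0],[1,-1,-52.5,0,0]]])

```text
time: 19.6
tool_pos: [0.4473, -0.178, 0.0126]
ee_rot: [3.137, 0.002, 1.527]
wrist_force: [-1.0, 0.5, 6.8]
width: 0.0243
```

Emit:
step_arm(plan=[[[0,0,0,0,0],[0,0,0,0,0],[0,0,30,0,0],[0,0,60,0,0],[0,0,60,0,0]]])

```text
time: 20.02
tool_pos: [0.4496, -0.1792, 0.0768]
ee_rot: [3.13, 0.005, 1.527]
wrist_force: [1.1, -1.0, 1.1]
width: 0.0243
```

Emit:
step_arm(plan=[[[0,0,40,0,0],[40,76,50,0,0],[80,152,50,0,0],[80,152,50,0,0],[120,228,50,0,0],[120,228,50,0,0],[160,304,50,0,0],[160,304,50,0,0]]])

```text
time: 20.68
tool_pos: [0.5819, 0.0827, 0.1198]
ee_rot: [3.141, 0.0, 1.527]
wrist_force: [0.3, -1.4, 0.6]
width: 0.0239
```

Emit:
step_arm(plan=[[[0,0,0,0.014,0],[0,0,0,0.014,0],[0,0,0,0.014,0]]])

```text
time: 20.93
tool_pos: [0.5809, 0.0804, 0.1193]
ee_rot: [-3.141, 0.001, 1.541]
wrist_force: [0.1, -0.1, -0.5]
width: 0.0243
```

```bash
cat > tray.py <<'E'
from m import *
o=robot.get_obs();print(o["tool_pos"].round(4),o["ee_rot"].round(3),o["width"])
w=Snap("wrist")
for c in w.blobs((0,120,100),(5,255,255),10): print("red",cen(c),w.pt(cen(c),.038).round(4))
for c in w.blobs(*GREEN,60): print("green",cv2.boundingRect(c),cv2.contourArea(c), w.pt(cen(c),.044).round(4))
# tray walls: rim rows near image rows below & above
for c in w.blobs((0,0,190),(180,40,255),300): print("white",cv2.boundingRect(c))
E
python3 tray.py
```

```text
[0.5809 0.0804 0.1193] [-3.141e+00  1.000e-03  1.541e+00] 0.024313546179364046
red [311.07801418 329.5248227 ] [ 0.5994 -0.0242  0.038 ]
green (264, 227, 46, 58) 2038.0 [0.5795 0.049  0.044 ]
white (282, 115, 74, 171)
white (84, 236, 90, 66)
```

Emit:
step_arm(plan=[[[13,23,0,0,0],[26,46.5,0,0,0],[26,46.5,0,0,0],[26,46.5,-30,0,0],[26,46.5,-60,0,0],[26,46.5,-70,0,0],[26,46.5,-70,0,0],[26,46.5,-70,0,0]]])

```text
time: 21.65
tool_pos: [0.6069, 0.1259, 0.0498]
ee_rot: [-3.141, 0.0, 1.539]
wrist_force: [0.6, 0.5, 0.1]
width: 0.0244
```

Emit:
step_arm(plan=[[[0,0,-6,0,0],[0,0,-11,0,0],[0,0,-11,0,0],[0,0,-11,0,0]]])

```text
time: 21.98
tool_pos: [0.6075, 0.1271, 0.0392]
ee_rot: [3.141, -0.0, 1.541]
wrist_force: [0.1, -0.1, -0.3]
width: 0.0246
```

Emit:
step_arm(plan=[[[0,0,-2,0,0],[0,0,-2,0,0],[0,0,-2,0,0]]])

```text
time: 22.23
tool_pos: [0.6079, 0.1273, 0.0386]
ee_rot: [3.139, -0.0, 1.541]
wrist_force: [-2.1, -1.0, 6.0]
width: 0.0241
```

Emit:
step_arm(plan=[[[0,0,0.5,0,45],[0,0,0.5,0,45],[0,0,0.5,0,45],[0,0,0.5,0,45],[0,0,40,0,45],[0,0,80,0,45],[-10,-30,90,0,45],[-10,-30,90,0,45]]])

```text
time: 22.9
tool_pos: [0.5994, 0.0942, 0.1322]
ee_rot: [3.132, 0.002, 1.539]
wrist_force: [1.4, 0.3, -0.0]
width: 0.0426
```

Run:
```python
import runpy; runpy.run_path("tray.py")
from m import *; mounts()
```

```text
[0.5994 0.0942 0.1322] [3.132e+00 2.000e-03 1.539e+00] 0.04263867135103241
green (280, 156, 31, 34) 787.5 [0.6076 0.1293 0.044 ]
white (259, 133, 69, 160)
white (73, 247, 87, 62)
[0.5984 0.0958 0.1294] [3.137 0.    1.539] 0.04228279204525389
w (281, 158, 32, 35) 813.0 [0.6083 0.1251 0.018 ]
  square 179 [0.6085 0.1247 0.028 ]
top [ 0.5162 -0.3898  0.018 ]
top [ 0.4448 -0.3187  0.018 ]
scene [ 0.5172 -0.3894  0.018 ]
scene [ 0.4459 -0.3192  0.018 ]
```

Mount A stands on the tray. Mount C was knocked aside and is now at (.5165, -.3895). Going to mount B.

Emit:
step_arm(plan=[[[-115,-310,10,-0.44,45],[-115,-310,10,-0.44,45],[-115,-310,10,-0.44,45],[-115,-310,10,-0.44,45],[-115,-310,10,-0.44,45],[-115,-310,10,-0.44,45],[-115,-310,10,-0.44,45],[-115,-310,10,-0.44,45]]])

```text
time: 23.77
tool_pos: [0.4808, -0.2136, 0.1348]
ee_rot: [-3.138, -0.0, 1.102]
wrist_force: [1.9, 0.6, -0.4]
width: 0.0425
```

Emit:
step_arm(plan=[[[-37,-104,0,0,45],[-37,-104,0,0,45],[-37,-104,0,0,45],[-37,-104,-30,0,45],[-37,-104,-30,0,45],[-37,-104,-30,0,45]]])

```text
time: 24.27
tool_pos: [0.4438, -0.3149, 0.1032]
ee_rot: [-3.134, -0.003, 1.101]
wrist_force: [-0.7, -0.4, 0.3]
width: 0.0425
```

```bash
python3 -c "
from m import *; mounts()"
```

```text
[ 0.4438 -0.3149  0.1032] [-3.134e+00 -3.000e-03  1.101e+00] 0.04251437148389952
w (384, 235, 39, 38) 986.0 [ 0.516  -0.3884  0.018 ]
w (276, 201, 31, 37) 862.0 [ 0.4452 -0.3191  0.018 ]
  square 138 [ 0.5163 -0.3902  0.028 ]
  square 148 [ 0.4452 -0.3199  0.028 ]
top [ 0.4451 -0.3188  0.018 ]
scene [ 0.5172 -0.3894  0.018 ]
scene [ 0.4495 -0.3216  0.018 ]
```

Emit:
step_arm(plan=[[[1,-3.5,-30,0,45],[1,-3.5,-60,0,45],[1,-3.5,-60,0,45],[1,-3.5,-60,0,45]]])

```text
time: 24.75
tool_pos: [0.446, -0.3189, 0.0462]
ee_rot: [-3.139, -0.001, 1.102]
wrist_force: [0.5, -0.9, 0.3]
width: 0.0419
```

Emit:
step_arm(plan=[[[0,0,-20,0,45],[0,0,-34,0,45],[0,0,-34,0,45],[0,0,-34,0,0],[0,0,-34,0,0],[0,0,-34,0,0],[0,0,-34,0,0],[0,0,-34,0,0]]])

```text
time: 25.42
tool_pos: [0.4474, -0.3212, 0.015]
ee_rot: [3.138, 0.001, 1.101]
wrist_force: [-1.5, 0.6, 5.8]
width: 0.0238
```

Emit:
step_arm(plan=[[[0,0,0,0,0],[0,0,30,0,0],[0,0,60,0,0],[0,0,100,0,0],[20,60,105,0.2,0],[40,120,105,0.44,0],[40,120,105,0.44,0],[40,120,105,0.44,0]]])

```text
time: 26.08
tool_pos: [0.4882, -0.1943, 0.1187]
ee_rot: [3.139, -0.003, 1.552]
wrist_force: [0.1, -0.3, -0.7]
width: 0.0242
```

Emit:
step_arm(plan=[[[117.5,281,0,-0.01,0],[117.5,281,0,-0.01,0],[117.5,281,0,-0.01,0],[117.5,281,0,-0.01,0],[117.5,281,0,-0.01,0],[117.5,281,0,-0.01,0],[117.5,281,0,-0.01,0],[117.5,281,0,-0.01,0]]])

```text
time: 26.75
tool_pos: [0.6049, 0.0862, 0.1176]
ee_rot: [3.141, -0.003, 1.536]
wrist_force: [-0.8, -0.2, -1.4]
width: 0.024
```

Emit:
step_arm(plan=[[[0,0,0,0,0],[0,0,-30,0,0],[0,0,-60,0,0],[0,0,-68,0,0],[0,0,-68,0,0],[0,0,-68,0,0]]])

```text
time: 27.25
tool_pos: [0.6036, 0.0794, 0.05]
ee_rot: [-3.141, 0.0, 1.529]
wrist_force: [-0.4, -0.3, -0.3]
width: 0.0239
```

Emit:
step_arm(plan=[[[1,3,-5,0.01,0],[1,3,-9,0.01,0],[1,3,-11,0.01,0],[1,3,-11,0.01,0],[1,3,-11,0.01,0]]])

```text
time: 27.67
tool_pos: [0.606, 0.0836, 0.041]
ee_rot: [3.138, 0.0, 1.541]
wrist_force: [-1.7, -0.2, 5.7]
width: 0.0241
```

Contact made; release and go to mount C.

Emit:
step_arm(plan=[[[0,0,0.5,0,45],[0,0,0.5,0,45],[0,0,0.5,0,45],[0,0,0.5,0,45],[0,0,40,0,45],[0,0,80,0,45],[-10,-40,95,0,45],[-10,-40,95,0,45]]])

```text
time: 28.33
tool_pos: [0.5971, 0.0397, 0.1396]
ee_rot: [3.132, 0.004, 1.538]
wrist_force: [0.9, -0.0, -0.8]
width: 0.0422
```

```bash
python3 -c "
from m import *; mounts()"
```

```text
[0.5971 0.0397 0.1396] [3.132 0.004 1.538] 0.042217967791255244
w (280, 83, 32, 35) 810.5 [0.6087 0.1313 0.018 ]
w (280, 143, 30, 33) 740.0 [0.6063 0.0809 0.018 ]
  square 197 [0.6088 0.1303 0.028 ]
  square 163 [0.6067 0.0807 0.028 ]
top [ 0.5162 -0.3898  0.018 ]
scene [ 0.5172 -0.3894  0.018 ]
```

Emit:
step_arm(plan=[[[-60,-320,0,0,45],[-60,-320,0,0,45],[-60,-320,0,0,45],[-60,-320,0,0,45],[-60,-320,0,0,45],[-60,-320,0,0,45],[-60,-320,0,0,45],[-60,-320,0,0,45]]])

```text
time: 29.15
tool_pos: [0.5334, -0.2776, 0.131]
ee_rot: [-3.138, -0.002, 1.541]
wrist_force: [-0.2, 0.1, -0.3]
width: 0.0428
```

Emit:
step_arm(plan=[[[-20,-110,0,0,45],[-20,-110,0,0,45],[-20,-110,0,0,45],[-20,-110,-30,0,45],[-20,-110,-35,0,45],[-20,-110,-35,0,45]]])

```text
time: 29.65
tool_pos: [0.5128, -0.3835, 0.093]
ee_rot: [-3.134, -0.008, 1.541]
wrist_force: [0.4, 0.3, -0.4]
width: 0.0424
```

```bash
python3 -c "
from m import *; mounts()"
```

```text
[ 0.5128 -0.3835  0.093 ] [-3.134 -0.008  1.541] 0.042444353328285785
w (504, 369, 34, 51) 1175.0 [ 0.7193 -0.5531  0.018 ]
w (277, 208, 32, 38) 933.5 [ 0.5163 -0.3892  0.018 ]
  square 158 [ 0.5165 -0.3901  0.028 ]
top [ 0.5162 -0.3894  0.018 ]
scene [ 0.5176 -0.3898  0.018 ]
```

Emit:
step_arm(plan=[[[3,-5,-25,0,45],[3,-5,-48,0,45],[3,-5,-48,0,45],[3,-5,-48,0,45]]])

```text
time: 30.13
tool_pos: [0.5178, -0.3899, 0.0505]
ee_rot: [-3.14, -0.001, 1.542]
wrist_force: [-0.3, -0.7, 0.2]
width: 0.0424
```

Emit:
step_arm(plan=[[[-1,0,-20,0,45],[-1,0,-38,0,45],[-1,0,-38,0,45],[-1,0,-38,0,0],[-1,0,-38,0,0],[-1,0,-38,0,0],[-1,0,-38,0,0],[-1,0,-38,0,0]]])

```text
time: 30.8
tool_pos: [0.518, -0.3923, 0.0154]
ee_rot: [3.138, 0.003, 1.541]
wrist_force: [0.4, 1.2, 6.4]
width: 0.0241
```

Emit:
step_arm(plan=[[[0,0,0,0,0],[0,0,30,0,0],[0,0,65,0,0],[0,0,105,0,0],[10,45,110,0,0],[20,85,110,0,0],[30,125,110,0,0],[30,125,110,0,0]]])

```text
time: 31.47
tool_pos: [0.5484, -0.26, 0.1236]
ee_rot: [3.14, -0.003, 1.547]
wrist_force: [0.0, -0.7, 0.3]
width: 0.0239
```

Emit:
step_arm(plan=[[[56,298,0,0,0],[56,298,0,0,0],[56,298,0,0,0],[56,298,0,0,0],[56,298,0,0,0],[56,298,0,0,0],[56,298,0,0,0],[56,298,0,0,0]]])

```text
time: 32.13
tool_pos: [0.603, 0.0373, 0.1227]
ee_rot: [3.141, -0.003, 1.546]
wrist_force: [-1.4, 0.2, -0.4]
width: 0.0242
```

Emit:
step_arm(plan=[[[0,0,0,0,0],[0,0,-30,0,0],[0,0,-60,0,0],[0,0,-70,0,0],[0,0,-70,0,0],[0,0,-70,0,0]]])

```text
time: 32.63
tool_pos: [0.6025, 0.0302, 0.0526]
ee_rot: [-3.14, 0.0, 1.539]
wrist_force: [-0.2, -0.5, 0.1]
width: 0.0242
```

Emit:
step_arm(plan=[[[2,7,0,0,0],[2,7,-6,0,0],[2,7,-11,0,0],[2,7,-13,0,0],[2,7,-13,0,0],[2,7,-13,0,0]]])

```text
time: 33.13
tool_pos: [0.6056, 0.0388, 0.0413]
ee_rot: [3.139, -0.0, 1.541]
wrist_force: [-1.2, -1.0, 5.0]
width: 0.0242
```

Emit:
step_arm(plan=[[[0,0,0.5,0,45],[0,0,0.5,0,45],[0,0,0.5,0,45],[0,0,0.5,0,45],[0,0,40,0,45],[0,0,80,0,45],[-2,-40,95,0,0],[-4,-80,95,0,0]]])

```text
time: 33.8
tool_pos: [0.604, -0.0405, 0.141]
ee_rot: [3.131, 0.001, 1.546]
wrist_force: [0.5, 0.3, 0.1]
width: 0.0323
```

Emit:
step_arm(plan=[[[0,-46,0,0,0],[0,-46,0,0,0],[0,-46,0,0,0],[0,-46,0,0,0]]])

```text
time: 34.13
tool_pos: [0.6004, -0.0872, 0.134]
ee_rot: [-3.14, -0.001, 1.54]
wrist_force: [-0.2, 0.5, 0.0]
width: 0.0056
```

Run:
```python
from m import *; mounts()
w=Snap("wrist")
for c in w.blobs((0,120,100),(5,255,255),10): print("red",cen(c),w.pt(cen(c),.038).round(4))
for c in w.blobs(*YEL,5,(200,100,400,300)): r=cv2.minAreaRect(c);print("yel",r,w.pt(r[0],.044))
```

```text
[ 0.6004 -0.0872  0.134 ] [-3.14e+00 -1.00e-03  1.54e+00] 0.005637458494117421
w (271, 24, 35, 43) 1101.5 [0.6053 0.0467 0.018 ]
w (276, 0, 23, 6) 81.5 [0.6051 0.0772 0.018 ]
  square 235 [0.6056 0.0461 0.028 ]
red [285.10377358 139.40959119] [ 0.6009 -0.0249  0.038 ]
yel ((285.5, 139.5), (21.0, 19.0), 90.0) [ 0.60127536 -0.02467144  0.044     ]
```

Emit:
step_arm(plan=[[[0,-3,-40,0,0],[0,-3,-80,0,0],[0,-3,-105,0,0],[0,-3,-105,0,0],[0,-3,-105,0,0]]])

```text
time: 34.75
tool_pos: [0.5996, -0.089, 0.0282]
ee_rot: [-3.138, -0.001, 1.542]
wrist_force: [0.3, -1.0, 0.5]
width: 0.0004
```

Emit:
step_arm(plan=[[[0.3,10,0,0,0],[0.6,20,0,0,0],[0.9,29,0,0,0],[1,34,0,0,0],[1.2,40,0,0,0],[1.2,40,0,0,0]]])

```text
time: 35.25
tool_pos: [0.6026, -0.0489, 0.0308]
ee_rot: [3.14, -0.0, 1.542]
wrist_force: [0.1, 0.2, -0.6]
width: 0.0003
```

Emit:
step_arm(plan=[[[0.2,6,-1,0,0],[0.4,14,-1,0,0],[0.7,23,-1,0,0],[1,32,-1,0,0],[1.2,41,-1,0,0],[1.5,50,-1,0,0],[1.8,59,-1,0,0],[2,66,-1,0,0]]])

```text
time: 35.92
tool_pos: [0.604, 0.017, 0.0287]
ee_rot: [3.142, -0.0, 1.541]
wrist_force: [1.6, -0.7, 0.8]
width: 0.0007
```

Emit:
step_arm(plan=[[[0.2,8,0,0,0],[0.5,17,0,0,0],[0.8,26,0,0,0],[1,35,0,0,0],[1.3,44,0,0,0],[1.6,53,0,0,0],[1.8,59,0,0,0],[1.8,59,0,0,0]]])

```text
time: 36.58
tool_pos: [0.6052, 0.0766, 0.0285]
ee_rot: [-3.14, -0.001, 1.542]
wrist_force: [-0.4, -0.4, -0.9]
width: 0.0005
```

Run:
```python
from m import *
o=robot.get_obs();print(o["tool_pos"],o["wrist_force"])
w=Snap("wrist")
for c in w.blobs((0,120,100),(5,255,255),10): print("red",cen(c),w.pt(cen(c),.038).round(4))
for c in w.blobs(*YEL,5,(200,50,400,300)): r=cv2.minAreaRect(c);print("yel",r,w.pt(r[0],.044))
for c in w.blobs(*GREEN,30): print("green",cv2.boundingRect(c))
```

```text
[0.60520366 0.07661543 0.02847777] [-0.35464778 -0.3596051  -0.86086183]
red [286.012135   206.98900265] [0.6056 0.1087 0.038 ]
yel ((286.5, 209.0), (30.0, 31.0), 90.0) [0.60590332 0.10919334 0.044     ]
green (268, 82, 46, 17)
```

Emit:
step_arm(plan=[[[0.2,6,0,0,0],[0.4,12,0,0,0],[0.5,16,0,0,0],[0.6,19,0,0,0],[0.7,22,0,0,0],[0.7,22,0,0,0]]])

```text
time: 37.13
tool_pos: [0.6061, 0.0974, 0.0284]
ee_rot: [-3.141, -0.001, 1.541]
wrist_force: [-1.9, -0.6, -1.2]
width: 0.0001
```

Emit:
step_arm(plan=[[[0,2,0,0,0],[0,2,0,0,0],[0,2,0,0,0]]])

```text
time: 37.38
tool_pos: [0.6061, 0.0976, 0.0284]
ee_rot: [-3.141, 0.002, 1.541]
wrist_force: [-1.3, -5.1, -0.8]
width: 0.0004
```

Emit:
step_arm(plan=[[[0,3,0,0,0],[0,6,0,0,0],[0,6,0,0,0],[0,6,0,0,0]]])

```text
time: 37.72
tool_pos: [0.6061, 0.0977, 0.0285]
ee_rot: [-3.14, 0.013, 1.539]
wrist_force: [-2.4, -16.4, 1.4]
width: 0.0002
```

Run:
```python
from m import *
o=robot.get_obs();print(o["tool_pos"],o["wrist_force"])
w=Snap("wrist")
for c in w.blobs(*YEL,5,(200,50,400,300)): r=cv2.minAreaRect(c);print("yel",r,w.pt(r[0],.044))
```

```text
[0.60605833 0.09769067 0.02851285] [ -2.41475556 -16.39477467   1.38098106]
yel ((286.0, 211.0), (30.0, 32.0), 90.0) [0.60659788 0.12957201 0.044     ]
```

Emit:
step_arm(plan=[[[0,-10,0,0,0],[-1,-40,0,0,0],[-1,-60,30,0,0],[-1,-80,70,0,0],[-20,-110,110,0,0],[-40,-150,140,0,0],[-60,-180,150,0,0]]])

```text
time: 38.35
tool_pos: [0.5582, -0.0586, 0.1741]
ee_rot: [3.134, -0.002, 1.543]
wrist_force: [0.6, -0.3, -0.0]
width: 0.0005
```

Emit:
step_arm(plan=[[[-100,-200,0,0,0],[-100,-200,0,0,0],[-100,-200,0,0,0],[-100,-200,0,0,0],[-100,-200,0,0,0],[-100,-200,0,0,0],[-100,-200,0,0,0],[-100,-200,0,0,0]]])

```text
time: 39.02
tool_pos: [0.4569, -0.2589, 0.1704]
ee_rot: [3.139, -0.001, 1.539]
wrist_force: [0.6, 1.5, 0.1]
width: 0.0005
```

Run:
```python
from m import *
o=robot.get_obs();print(o["tool_pos"],o["wrist_force"],o["time"])
t=Snap("top"); t0=cv2.imread("pics/top0.png")[...,::-1]
for c in t.blobs(*RED,3,(150,185,195,230)): print("red",cen(c))
for c in t.blobs(*ORANGE,5,(95,270,150,320)): print("orange",cv2.boundingRect(c),cen(c))
for n,(x0,y0,x1,y1) in dict(cap=(340,253,372,283),pink=(335,293,353,311),white=(378,307,398,327),dish=(428,226,470,268),tipbox=(202,265,236,307),tweezers=(252,265,282,316),tray=(140,180,192,235)).items():
    d=cv2.absdiff(t.img,np.ascontiguousarray(t0))[y0:y1,x0:x1]; print(n,"mean diff",d.mean().round(2),"max",d.max())
# stray green anywhere besides start?
for c in t.blobs(*GREEN,15): print("green",cen(c).round(0))
s=Snap("scene")
for c in s.blobs(*ORANGE,5,(275,80,315,135)): print("scene orange",cv2.boundingRect(c),cen(c))
for c in s.blobs(*GREEN,5,(300,60,420,200)): print("scene green under bridge",cen(c),cv2.contourArea(c))
```

```text
[ 0.4568682  -0.25894448  0.17036785] [0.60643265 1.51533474 0.08317434] 39.0167
red [169.5 205.5]
orange (108, 293, 8, 7) [111.5 296. ]
cap mean diff 31.34 max 113
pink mean diff 26.76 max 113
white mean diff 104.17 max 201
dish mean diff 12.64 max 100
tipbox mean diff 12.24 max 18
tweezers mean diff 10.88 max 18
tray mean diff 9.67 max 26
green [480. 156.]
scene orange (293, 95, 7, 16) [296.04796163 102.26378897]
scene green under bridge [347.38172043 152.14516129] 31.0
```

Emit:
step_arm(plan=[[[-250,-260,30,0,0],[-250,-260,30,0,0],[-250,-260,30,0,0],[-250,-260,30,0,0],[-250,-260,30,0,0],[-250,-260,30,0,0],[-250,-260,30,0,0],[-250,-260,30,0,0]]])

```text
time: 39.78
tool_pos: [0.2268, -0.4988, 0.1981]
ee_rot: [3.14, 0.0, 1.544]
wrist_force: [1.4, -1.1, 0.5]
width: 0.0002
```

Run:
```python
from m import *
t=Snap("top"); t0=cv2.imread("pics/top0.png")[...,::-1]
g=cv2.absdiff(t.img,np.ascontiguousarray(t0)).max(2); g=cv2.inRange(g,40,255)
cs,_=cv2.findContours(g,0,2)
print([cv2.boundingRect(c) for c in cs if cv2.contourArea(c)>8])
```

```text
[(490, 409, 14, 11), (237, 408, 7, 12), (458, 381, 31, 39), (504, 379, 56, 41), (308, 275, 12, 13), (373, 274, 14, 14), (386, 241, 14, 14), (349, 193, 5, 5), (355, 183, 7, 12), (351, 182, 4, 8), (345, 175, 7, 6), (347, 171, 8, 4)]
```

Compared with the start picture, only the arm, the three mounts' old places and the dial have changed. I hand the job in.

```bash
python3 -c "
from bench import robot
print(robot.close_job())"
```

```text
the job is handed in; nothing more can be done
None
```

I completed the job in the order asked and handed it in after about 40 s of robot time.

- **Dial:** I turned it anticlockwise until the torque rose at the stop. The close picture shows its white line pointing at the red tick.
- **Shuttle out:** I pushed it out with the pin while holding the button down. The red button moved about 155 mm in the top view, so it reached the end of its travel.
- **Pin:** It tilted about 0.15 rad in the grip when the shuttle met its end stop. I put it back in the stand. It looked upright there, and its handle is within 1 pixel of where it started in both views.
- **Mounts:** Three green mounts were present. One was knocked aside during the run; I found it again at its new place. After placing, the wrist camera measured all three on the tray with their tops showing. They were not fully visible after the shuttle went home, apart from one green patch inside the bridge opening in the scene view.
- **Shuttle home:** It held firm against a 16 N push. The red button is back at exactly its starting pixel, and the well is where it was first measured, to within 0.2 mm.
- **Bystanders:** A final top view compared with the first one shows changes only at the dial, the three mounts' old places and the arm.

The pictures I could view ran out after the pin went back, so every check after that was numeric. No check failed at the end. One comparison was confused by the arm blocking the view, and I repeated it with the arm out of the way.

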